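# Bring the sugar round to the coffee and ring for service

## Task

A coffee stands ready on its saucer beside the condiment turntable, and the sugar pourer has to be brought round to it. Gently push the turntable round by its rim with the fingertips, not touching the jars, until the sugar pourer stands squarely on the side of the turntable towards the cup, and then press the button of the service bell to call for service. Nothing is to be picked up: the jars stay standing on the turntable, and the cup, the bell and the other things on the counter stay where they are.

Things in the scene. Friction and masses are not known exactly. Their poses are not given: they have to be found in the camera images.
- carousel_foot: round dark steel foot of the turntable, 216 mm across, 11 mm high, standing fixed on the counter; hidden under the tray. Origin on the turntable's axis at counter height; z up; its x axis points from the turntable's axis level towards the centre of the cup, which stands 275 mm away
- tray: the turning top: round wooden disc 330 mm across with 8 finger scallops cut into its rim; rim from z = 20 to 42 mm, dark rubber mat on it (196 mm across, top at 44 mm). Origin on the turning axis at counter height, z up. Scallops at 22.5, 67.5.. degrees in its frame, the teeth between them at 0, 45, 90.. (jars stand in line with teeth). Turns either way without stop
- sugar_pourer: glass body with a steel spout top, 68 mm across, 150 mm tall, widest and tallest on the turntable (a like one far back by the till is not meant). Stands loose on the dark rubber mat with its axis 54 mm from the turning axis, at one of four places 90 degrees apart in line with teeth of the tray, which one varies. Origin at the centre of its underside, z up; not to be touched
- spice_jar_1: spice jar with black screw cap, 44 mm across, 105 mm tall. Stands loose on the dark rubber mat with its axis 54 mm from the turning axis, at one of four places 90 degrees apart in line with teeth of the tray, which one varies. Origin at the centre of its underside, z up; not to be touched
- spice_jar_2: slimmer spice jar with black screw cap, 40 mm across, 105 mm tall. Stands loose on the dark rubber mat with its axis 54 mm from the turning axis, at one of four places 90 degrees apart in line with teeth of the tray, which one varies. Origin at the centre of its underside, z up; not to be touched
- mill_1: small grey mill with a rounded head, 44 mm across, 90 mm tall. Stands loose on the dark rubber mat with its axis 54 mm from the turning axis, at one of four places 90 degrees apart in line with teeth of the tray, which one varies. Origin at the centre of its underside, z up; not to be touched
- saucer: white saucer, 115 mm across, 16 mm high, standing 275 mm from the turntable's axis on the robot's right-hand side of it, so that about 50 mm are free between it and the rim of the turntable. Origin at the centre of its underside
- cup: white coffee cup on the saucer, bowl 63 mm across, 93 mm with its handle, its rim about 60 mm above the counter. Origin under the cup, 13 mm from the bowl's axis towards the handle
- service_bell: counter bell, 84 mm across, 61 mm to the top of its button, 0.22 kg, loose on the counter to the robot's left of the turntable. Origin at the centre of its underside, z up; the round button, 15 mm across, is on its axis
- service_bell_button (a joint): travel of the bell's button, m: 0 up, 0.004 fully down; pressed against a spring, about 6 N for 2.5 mm and 9 N for fully down; it comes back up by itself
- milk_pitcher: steel milk pitcher with handle, 100 mm tall, on the robot's right; leave alone. Origin at the centre of its underside
- stirrer_cup: dark tumbler of wooden stirrers, 143 mm tall, far left beyond the turntable; leave alone. Origin at the centre of its underside
- teaspoon: steel teaspoon, 132 mm long, 9 mm high, lying near the front edge of the counter; leave alone. Origin at the centre of its underside
- tray_notch (a point): a point in one of the 8 scallops, 158 mm from the axis at 22.5 degrees in the tray's frame, z = 31 mm. Each scallop is an arc of 30 mm radius about a point 170 mm out: 25 mm deep, 42 mm wide at 150 mm, its mouth rounded off (16 mm radius); shut fingertips lowered in from above push its side. Bearing friction 0.12 N m (1 N at the rim): it stops within a few degrees when not pushed

How it is judged:
By the outcome, as a careful person would: the job done as asked, in the order asked, and still so for the second after the job is handed in, with the robot touching nothing.
It also fails if it takes over 67 s, if anything falls off the work surface, if the arm or the gripper's body presses on something with over 40 N, if the wrist force passes 120 N, or if a joint passes its speed limit or range.

## Robot

A 7-joint arm with a two-finger parallel gripper is mounted at the origin on a cart in front of the work surface, level with it; the furniture and walls round the work are solid. World frame = base frame: x ahead of the robot, y to its left, z up, the work surface at z = 0. Lengths are in m, angles in rad, forces in N, time in s.
With the tool pointing down it reaches from about 0.4 to 0.875 m from the base axis. Payload 19.3 kg.
Tool frame: the origin (TCP) lies at the very end of the fingers, on their centre line; the grasp point (between the pads) lies 19 mm behind it; z points along the fingers, y is the line along which they close (so a half turn about z gives the same grasp; the last joint's range is limited). The gripper opens to 85 mm and grips with 20 to 120 N. Pads are 22 mm wide; open, the fingers measure 114 mm over their backs; the gripper's body (76 mm by 85 mm) begins 54 mm behind the grasp point. The pads swing forward as they close: fully open they stand 13 mm farther back than shut.
Start: joints at [-1.301, 0.521, -0.036, 1.599, 0.021, 1.021, -0.113], TCP at [0.208, 0.589, 0.231] pointing down, gripper open.
Joint ranges: [-2.91, 2.91], [-0.3, 2.13], [-1.5, 1.42], [0.17, 2.43], [-1.26, 4.41], [0.16, 1.93], [-2.52, 2.52]. Speed limits (rad/s): [1.89, 1.89, 2.39, 2.39, 3.01, 3.01, 3.01].

## Interface

Orientations are given as a 3x3 rotation matrix whose columns are the frame's x, y, z axes.
In Python, from workcell import monitor, vision, order gives the robot as it stands.
- The arm moves only by the tool send_rows, never from a script. Its argument "moves" is a list of rows, each an object of numbers: "tx", "ty", "tz": the shift along the tool's x, y, z in mm; "wx", "wy", "wz": the turn, a rotation vector about the tool's x, y, z in degrees; "jaw": the closure, from -1 (fully open) to 1 (shut), so that 0 is half open. A call has 1 to 8 rows; each row shifts and turns the commanded pose from where the row before left it, along the tool's axes as they then stand; what a row does not reach is not made up. A row lasts 1/12 s, in which the tool goes at most 41.7 mm and 7.16 degrees, less where a joint would pass 70% of its speed; a pose out of reach is approached as far as the arm can. A call is refused whole if a number of a shift passes 41.7 or a number of a turn 7.16, either way. A call with a gripper value outside its range is refused whole. The fingers move at their own pace and stop on an object; "squeeze" is the grip in N (left out, the last holds). Time passes only in rows, so rows that do not move let the fingers close. It gives the time, the measured TCP pose, the force, the opening and the grip force at its end, in the units of the state.
- monitor.get_obs(): the state, without advancing time (a new reading comes with each control period).
- vision.get_image(name): name is "scene" or "side" or "wrist"; returns a dict with "img" (420x560x3 uint8, red, green, blue), "fov_y" (degrees; the focal length in pixels is half the picture's height over the tangent of half this angle, whatever the lens; pixels are square), "cx", "cy" (the principal point, pixels), "position" and "attitude" of the camera in the world. Camera axes: x right, y down, z forward; pixel columns grow to the right and rows downward; lengths in m; the calibration is good to about 2 mm. A picture is of the moment at which its call begins. There is no depth.
- order.finish_job(): hands the job in; it is judged then, once.
The state is a dict: "time": time; "joint_positions": joint angles; "qd": joint speeds; "tau": joint torques, N m; "tool_pos": TCP position; "tcp_rot": TCP orientation; "ft_force": force on the tool from outside, world axes, zero at the start; "torque": the same for the moment, N m; "width": finger opening in m; "finger_force": force on a finger pad.
Only numpy, scipy, OpenCV 4.12 (cv2) and the standard library are available. Lean on these libraries where they do the work, as an engineer would, in place of code of your own. Each camera call takes 0.05 s, during which the arm holds its last target. There are 200 camera calls.

## Working session

There is one attempt and no reset: what is moved stays moved. The work goes in short steps, Python scripts to look and compute and a tool call to move; the robot and the scene stay as the last step left them, time stands still between calls to the robot, and variables do not carry over. Pictures are saved under pics/ and viewed, at most 11 in all, crops included, and the job is handed in when it is done.

Besides the shell and the picture viewer there is one more tool, called after "Emit:" by a JSON object that holds its "op" and its "data", one argument or row to a line. send_rows: Moves the arm, as the interface text tells. Its arguments: {"type":"object","properties":{"moves":{"type":"array"},"squeeze":{"type":"number"}},"required":["moves"]}

```bash
mkdir -p pics
cat > h.py <<'E'
import numpy as np, cv2
from workcell import monitor, vision, order
def snap(name,f):
    d=vision.get_image(name); cv2.imwrite('pics/'+f,d['img'][:,:,::-1]); np.save('pics/'+f+'.npy',{k:v for k,v in d.items()},allow_pickle=True); return d
def load(f): return np.load('pics/'+f+'.npy',allow_pickle=True).item()
def foc(d): return d['img'].shape[0]/2/np.tan(np.radians(d['fov_y'])/2)
def ray(d,u,v,z):
    r=np.array(d['attitude'])@np.array([(u-d['cx'])/foc(d),(v-d['cy'])/foc(d),1]); p=np.array(d['position']); return p+r*(z-p[2])/r[2]
def proj(d,P):
    c=(np.atleast_2d(P)-np.array(d['position']))@np.array(d['attitude']); return c[:,:2]/c[:,2:]*foc(d)+[d['cx'],d['cy']]
E
python3 - <<'E'
from h import *
for n in('scene','side'):
    d=snap(n,n+'0.png'); print(n,d['fov_y'],d['cx'],d['cy'],d['position'],np.round(d['attitude'],3).tolist())
o=monitor.get_obs(); print(o['time'],o['tool_pos'],o['tcp_rot'],o['ft_force'])
E
```

```text
scene 45.225386498192364 281.44611487325847 209.23307998492237 [-0.26405159 -0.77072366  0.68478981] [[0.694, -0.34, 0.635], [-0.72, -0.348, 0.601], [0.017, -0.874, -0.486]]
side 42.403007311578214 268.752458104394 208.34201916223634 [ 1.40279459 -0.51428442  1.18076429] [[0.512, 0.643, -0.569], [0.859, -0.379, 0.345], [0.006, -0.665, -0.747]]
0.1 [0.20824657 0.58898824 0.23080372] [[-9.42799939e-01  3.33358951e-01 -2.89705811e-04]
 [ 3.33359074e-01  9.42799459e-01 -9.52934360e-04]
 [-4.45347167e-05 -9.95002518e-04 -9.99999504e-01]] [ 0.41875293  0.51579306 -0.20102058]
```

View pics/scene0.png

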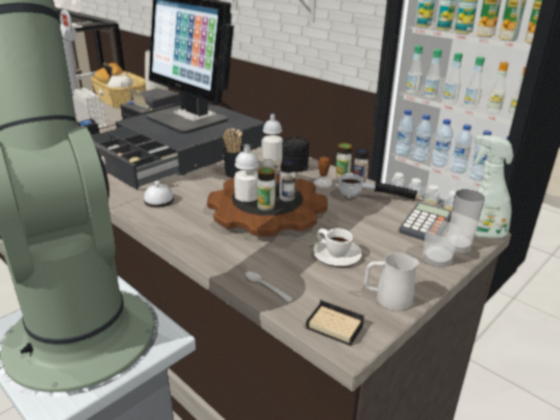

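View pics/side0.png

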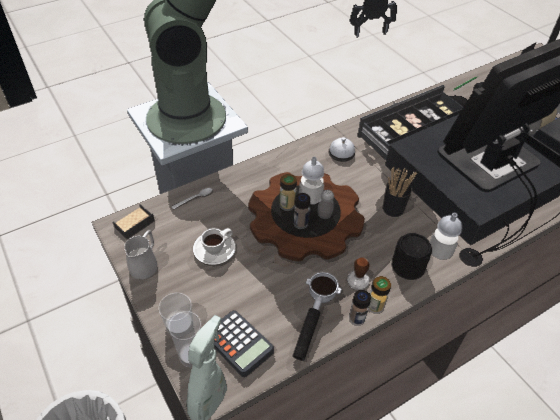

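The side view shows the turntable centred near (306,215), the sugar pourer at (313,178) on its robot side, the saucer at (214,247) and the bell at (343,148). I'll fit the tray outline by its brown mask.

```bash
cat >> h.py <<'E'
from scipy.optimize import minimize
def outline():
    m=np.zeros((400,400),np.uint8); cv2.circle(m,(200,200),165,1,-1)
    for k in range(8):
        a=np.radians(22.5+45*k); cv2.circle(m,(round(200+170*np.cos(a)),round(200+170*np.sin(a))),30,0,-1)
    m=cv2.morphologyEx(m,cv2.MORPH_OPEN,cv2.getStructuringElement(cv2.MORPH_ELLIPSE,(33,33)))
    c=max(cv2.findContours(m,0,cv2.CHAIN_APPROX_NONE)[0],key=len)[:,0,:]; return (c-200)/1000.
OUT=outline()
def tray_poly(d,x,y,ph,sh=(420,560)):
    c,s=np.cos(ph),np.sin(ph); q=OUT@np.array([[c,s],[-s,c]])+[x,y]; m=np.zeros(sh,np.uint8)
    for z in(.020,.025,.031,.037,.042):
        cv2.fillPoly(m,[np.round(proj(d,np.c_[q,np.full(len(q),z)])*16).astype(np.int32)],1,shift=4)
    return m
def brown(d):
    h=cv2.cvtColor(d['img'],cv2.COLOR_RGB2HSV).astype(int)
    return ((h[...,0]<14)|(h[...,0]>172))&(h[...,1]>100)&(h[...,2]>35)
def fit(d,x,y,ph0=None,ign=None):
    b=brown(d); near=cv2.dilate(tray_poly(d,x,y,0),np.ones((25,25)))>0; b&=near
    mat=[proj(d,np.array([[x+.1*np.cos(t),y+.1*np.sin(t),z] for t in np.linspace(0,6.28,40)])) for z in(.044,.16)]
    I=np.zeros(b.shape,np.uint8); cv2.fillConvexPoly(I,cv2.convexHull(np.vstack(mat).astype(np.int32)),1)
    if ign is not None: I|=ign
    use=(I==0)&near
    f=lambda p:((tray_poly(d,*p)>0)!=b)[use].sum()
    best=min((minimize(f,[x,y,t],method='Nelder-Mead',options=dict(initial_simplex=[[x,y,t],[x+.008,y,t],[x,y+.008,t],[x,y,t+.08]])) for t in (np.radians(np.arange(0,45,9)) if ph0 is None else [ph0])),key=lambda r:r.fun)
    return best.x,best.fun,b
E
python3 - <<'E'
from h import *
d=load('side0.png')
g=ray(d,306,215,.035); print('guess',g)
p,e,b=fit(d,g[0],g[1]); print('tray side',p[:2],np.degrees(p[2])%45,e,b.sum())
d2=load('scene0.png'); p2,e2,b2=fit(d2,p[0],p[1]); print('tray scene',p2[:2],np.degrees(p2[2])%45,e2)
for n,u,v,z in(('saucer',214,247,.01),('bellbase',343,151,.02),('pourer top',313,161,.148),('scene',0,0,0)): print(n,ray(d,u,v,z))
print('bellscene',ray(d2,157,186,.06),'pourer top',ray(d2,247,150,.148))
out=[]
for dd,pp in((d,p),(d2,p2)):
    im=dd['img'][:,:,::-1].copy(); c=cv2.findContours(tray_poly(dd,*pp),0,2)[0]; im=cv2.resize(im,None,fx=3,fy=3,interpolation=2)
    cv2.drawContours(im,[k*3 for k in c],-1,(0,255,0),1); u,v=(proj(dd,[p[0],p[1],.05])[0]*3).astype(int)
    if dd is d: out.append(im[v-260:v+260,u-390:u+160])
    else: out.append(im)
cv2.imwrite('pics/side0c.png',im*0+0)
im=out[0]; cv2.imwrite('pics/side0c.png',im)
u=cv2.resize(out[1],None,fx=1,fy=1)[400:820,330:1130]; cv2.imwrite('pics/scene0c.png',u)
E
```

```text
guess [0.60430574 0.09235659 0.035     ]
tray side [0.5887028  0.10164966] 41.22993125173968 341.0 4181
tray scene [0.59997821 0.1011658 ] 41.56169492917028 277.0
saucer [ 0.55615359 -0.17390615  0.01      ]
bellbase [0.42854477 0.35015697 0.02      ]
pourer top [0.52713403 0.15874009 0.148     ]
scene [-1.15771097 -0.36024647  0.        ]
bellscene [0.40080935 0.33196085 0.06      ] pourer top [0.61091946 0.19300463 0.148     ]
```

View pics/side0c.png

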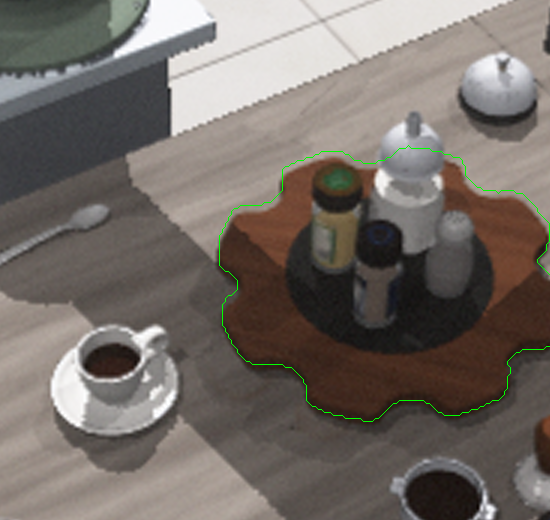

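View pics/scene0c.png

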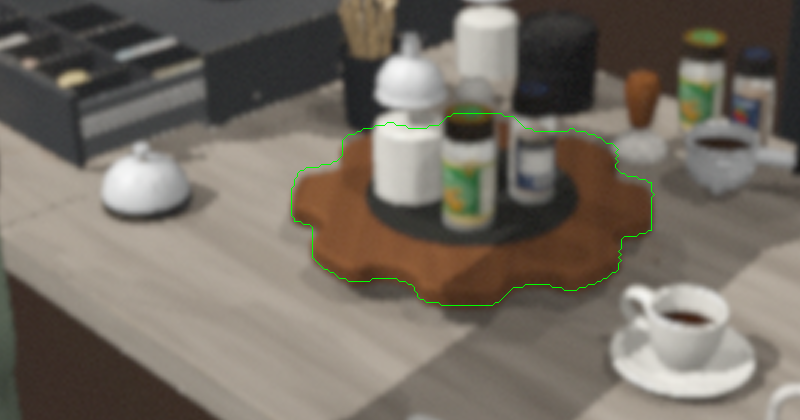

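The outline fits in both views, though the two differ by 11 mm in x. The pourer sits at a bearing of about 131° and the cup at about −98°, so the tray needs roughly +131° CCW. I'll tighten this with a joint fit.

Run:
```python
from h import *
D=[load('side0.png'),load('scene0.png')]
# joint tray fit
x0,y0=.596,.101; S=[]
for d in D:
    near=cv2.dilate(tray_poly(d,x0,y0,0),np.ones((25,25)))>0
    mat=[proj(d,np.array([[x0+.1*np.cos(t),y0+.1*np.sin(t),z] for t in np.linspace(0,6.28,40)])) for z in(.044,.16)]
    I=np.zeros(near.shape,np.uint8); cv2.fillConvexPoly(I,cv2.convexHull(np.vstack(mat).astype(np.int32)),1)
    S.append((d,brown(d),near&(I==0)))
f=lambda p:sum(((tray_poly(d,*p)>0)!=b)[u].sum() for d,b,u in S)
t=np.radians(41.4); r=minimize(f,[x0,y0,t],method='Nelder-Mead',options=dict(initial_simplex=[[x0,y0,t],[x0+.008,y0,t],[x0,y0+.008,t],[x0,y0,t+.06]])); print(r.x,np.degrees(r.x[2]),r.fun)
def tri(a,b):
    A=[];B=[]
    for d,(u,v) in zip(D,(a,b)):
        p=np.array(d['position']);w=ray(d,u,v,0)-p;w/=np.linalg.norm(w);M=np.eye(3)-np.outer(w,w);A.append(M);B.append(M@p)
    return np.linalg.solve(sum(A),sum(B))
u,v=(proj(D[0],[.5887028,.10164966,.05])[0]*3).astype(int)
s=lambda x,y:((x+u-390-1)/3,(y+v-260-1)/3); c=lambda x,y:((x+330-1)/3,(y+400-1)/3)
for n,a,b in(('knob',(413,116),(410,38)),('bellbtn',(502,60),(140,147)),('bell base c',(498,92),(145,195)),('cup rim c',(111,363),(690,318)),('saucer',(115,383),(683,350)),('jar1cap top',(337,178),(468,112)),('jar2cap',(380,235),(533,92))): print(n,np.round(tri(s(*a),c(*b)),3))
print('stir',tri((398,197),(233,155)))
```

```text
[0.59175492 0.10097369 0.72829503] 41.72823125069102 831.0
knob [0.557 0.136 0.193]
bellbtn [0.415 0.355 0.058]
bell base c [0.414 0.357 0.009]
cup rim c [ 0.562 -0.179  0.048]
saucer [ 0.561 -0.176  0.016]
jar1cap top [0.552 0.06  0.149]
jar2cap [0.628 0.057 0.146]
stir [0.69397847 0.34640428 0.05872   ]
```

The knob triangulates to z = 0.193 (expected 0.194), and the saucer is 275 mm from the axis, so the estimates hold together. Axis is about (0.592, 0.098), pourer bearing 131.7°, goal 263.5°. I'll move above the scallop at 109° with the jaws shut.

Emit:
{"op": "send_rows", "data": {
  "moves": [
    {"tx":-12,"ty":-6,"jaw":1},
    {"tx":-26,"ty":-13,"jaw":1},
    {"tx":-28,"ty":-14,"jaw":1},
    {"tx":-28,"ty":-14,"jaw":1},
    {"tx":-28,"ty":-14,"jaw":1},
    {"tx":-28,"ty":-14,"jaw":1},
    {"tx":-28,"ty":-14,"jaw":1},
    {"tx":-28,"ty":-14,"jaw":1}
  ]
}}

```text
schema error: expected keys tx, ty, tz, wx, wy, wz, jaw
```

Emit:
{"op": "send_rows", "data": {
  "moves": [
    {"tx":-28,"ty":-14,"jaw":1},
    {"tx":-28,"ty":-14,"jaw":1},
    {"tx":-28,"ty":-14,"jaw":1},
    {"tx":-28,"ty":-14,"jaw":1},
    {"tx":-28,"ty":-14,"jaw":1},
    {"tx":-28,"ty":-14,"jaw":1},
    {"tx":-28,"ty":-11,"jaw":1},
    {"tx":-21,"ty":2,"jaw":1}
  ]
}}

```text
schema error: expected keys tx, ty, tz, wx, wy, wz, jaw
```

Emit:
{"op": "send_rows", "data": {
  "moves": [
    {"wz":7},
    {"wz":7},
    {"wz":7},
    {"wz":7},
    {"wz":7},
    {"wz":7},
    {"wz":7},
    {"wz":7}
  ]
}}

```text
schema error: expected keys tx, ty, tz, wx, wy, wz, jaw
```

Emit:
{"op": "send_rows", "data": {
  "moves": [
    {"wz":7},
    {"wz":7},
    {"wz":7},
    {"wz":7},
    {"wz":7},
    {"wz":7},
    {"wz":7},
    {"wz":7}
  ]
}}

```text
schema error: expected keys tx, ty, tz, wx, wy, wz, jaw
```

Emit:
{"op": "send_rows", "data": {
  "moves": [
    {"wz":7},
    {"wz":7},
    {"wz":7},
    {"wz":7},
    {"wz":1},
    {"wz":0}
  ]
}}

```text
schema error: expected keys tx, ty, tz, wx, wy, wz, jaw
```

Run:
```python
from h import *
d=snap('wrist','w1.png'); o=monitor.get_obs(); R=np.array(o['tcp_rot']); print(o['time'],o['tool_pos'],np.round(R,3).tolist(),np.round(o['joint_positions'],2),o['width'],np.degrees(np.arctan2(R[1,0],R[0,0])))
print(d['position'],d['fov_y'],np.round(d['attitude'],2).tolist())
```

```text
0.15 [0.20827582 0.58901444 0.23087277] [[-0.943, 0.333, -0.0], [0.333, 0.943, -0.001], [-0.0, -0.001, -1.0]] [-1.3   0.52 -0.04  1.6   0.02  1.02 -0.11] 0.08535936142055281 160.53084320534433
[0.13144143 0.61728136 0.37350741] 68.99129083561037 [[0.33, 0.89, 0.3], [0.94, -0.32, -0.11], [0.0, 0.32, -0.95]]
```

View pics/w1.png

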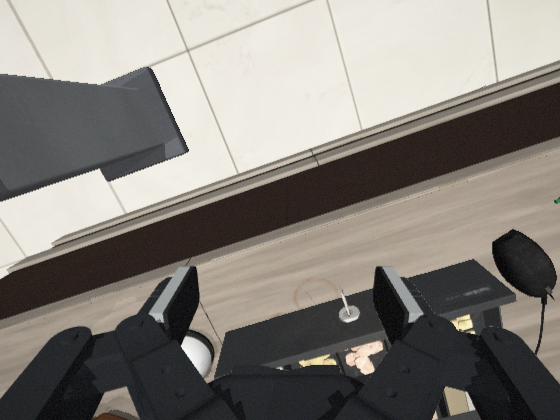

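Every call was refused because each row needs all its keys, so nothing moved. The wrist picture shows only the till drawers and the floor at the start pose. I'll resend with all keys.

Emit:
{"op": "send_rows", "data": {
  "moves": [
    {"tx":-12,"ty":-6,"tz":0,"wx":0,"wy":0,"wz":0,"jaw":1},
    {"tx":-26,"ty":-13,"tz":0,"wx":0,"wy":0,"wz":0,"jaw":1},
    {"tx":-28,"ty":-14,"tz":0,"wx":0,"wy":0,"wz":0,"jaw":1},
    {"tx":-28,"ty":-14,"tz":0,"wx":0,"wy":0,"wz":0,"jaw":1},
    {"tx":-28,"ty":-14,"tz":0,"wx":0,"wy":0,"wz":0,"jaw":1},
    {"tx":-28,"ty":-14,"tz":0,"wx":0,"wy":0,"wz":0,"jaw":1},
    {"tx":-28,"ty":-14,"tz":0,"wx":0,"wy":0,"wz":0,"jaw":1},
    {"tx":-28,"ty":-14,"tz":0,"wx":0,"wy":0,"wz":0,"jaw":1}
  ]
}}

```text
time: 0.82
tool_pos: [0.3694, 0.4215, 0.2313]
tcp_rot: [[-0.943, 0.334, 0.0], [0.334, 0.943, -0.0], [-0.0, -0.0, -1.0]]
ft_force: [0.0, 0.8, 0.3]
width: -0.0
finger_force: 0.0
```

Emit:
{"op": "send_rows", "data": {
  "moves": [
    {"tx":-28,"ty":-14,"tz":0,"wx":0,"wy":0,"wz":0,"jaw":1},
    {"tx":-28,"ty":-14,"tz":0,"wx":0,"wy":0,"wz":0,"jaw":1},
    {"tx":-28,"ty":-14,"tz":0,"wx":0,"wy":0,"wz":0,"jaw":1},
    {"tx":-28,"ty":-14,"tz":0,"wx":0,"wy":0,"wz":0,"jaw":1},
    {"tx":-28,"ty":-14,"tz":0,"wx":0,"wy":0,"wz":0,"jaw":1},
    {"tx":-28,"ty":-14,"tz":0,"wx":0,"wy":0,"wz":0,"jaw":1},
    {"tx":-28,"ty":-11,"tz":0,"wx":0,"wy":0,"wz":0,"jaw":1},
    {"tx":-21,"ty":2,"tz":0,"wx":0,"wy":0,"wz":0,"jaw":1}
  ]
}}

```text
time: 1.48
tool_pos: [0.5436, 0.2587, 0.2315]
tcp_rot: [[-0.942, 0.337, 0.0], [0.337, 0.942, -0.002], [-0.001, -0.001, -1.0]]
ft_force: [0.9, -0.3, 0.3]
width: -0.0002
finger_force: 0.0
```

Emit:
{"op": "send_rows", "data": {
  "moves": [
    {"tx":0,"ty":0,"tz":0,"wx":0,"wy":0,"wz":7,"jaw":1},
    {"tx":0,"ty":0,"tz":0,"wx":0,"wy":0,"wz":7,"jaw":1},
    {"tx":0,"ty":0,"tz":0,"wx":0,"wy":0,"wz":7,"jaw":1},
    {"tx":0,"ty":0,"tz":0,"wx":0,"wy":0,"wz":7,"jaw":1},
    {"tx":0,"ty":0,"tz":0,"wx":0,"wy":0,"wz":7,"jaw":1},
    {"tx":0,"ty":0,"tz":0,"wx":0,"wy":0,"wz":7,"jaw":1},
    {"tx":0,"ty":0,"tz":0,"wx":0,"wy":0,"wz":7,"jaw":1},
    {"tx":0,"ty":0,"tz":0,"wx":0,"wy":0,"wz":7,"jaw":1}
  ]
}}

```text
time: 2.15
tool_pos: [0.5418, 0.2627, 0.2312]
tcp_rot: [[-0.245, 0.97, -0.0], [0.97, 0.245, -0.0], [-0.0, -0.0, -1.0]]
ft_force: [-0.0, 0.6, -0.0]
width: 0.0001
finger_force: 0.0
```

Emit:
{"op": "send_rows", "data": {
  "moves": [
    {"tx":0,"ty":0,"tz":0,"wx":0,"wy":0,"wz":7,"jaw":1},
    {"tx":0,"ty":0,"tz":0,"wx":0,"wy":0,"wz":7,"jaw":1},
    {"tx":0,"ty":0,"tz":0,"wx":0,"wy":0,"wz":7,"jaw":1},
    {"tx":0,"ty":0,"tz":0,"wx":0,"wy":0,"wz":7,"jaw":1},
    {"tx":0,"ty":0,"tz":0,"wx":0,"wy":0,"wz":7,"jaw":1},
    {"tx":0,"ty":0,"tz":0,"wx":0,"wy":0,"wz":7,"jaw":1},
    {"tx":0,"ty":0,"tz":0,"wx":0,"wy":0,"wz":7,"jaw":1},
    {"tx":0,"ty":0,"tz":0,"wx":0,"wy":0,"wz":7,"jaw":1}
  ]
}}

```text
time: 2.82
tool_pos: [0.5418, 0.2626, 0.2312]
tcp_rot: [[0.667, 0.745, -0.0], [0.745, -0.667, -0.0], [-0.0, -0.0, -1.0]]
ft_force: [0.8, -0.3, 0.3]
width: -0.0001
finger_force: 0.0
```

Emit:
{"op": "send_rows", "data": {
  "moves": [
    {"tx":0,"ty":0,"tz":0,"wx":0,"wy":0,"wz":7,"jaw":1},
    {"tx":0,"ty":0,"tz":0,"wx":0,"wy":0,"wz":7,"jaw":1},
    {"tx":0,"ty":0,"tz":0,"wx":0,"wy":0,"wz":7,"jaw":1},
    {"tx":0,"ty":0,"tz":0,"wx":0,"wy":0,"wz":7,"jaw":1},
    {"tx":0,"ty":0,"tz":0,"wx":0,"wy":0,"wz":1,"jaw":1},
    {"tx":0,"ty":0,"tz":0,"wx":0,"wy":0,"wz":0,"jaw":1}
  ]
}}

```text
time: 3.32
tool_pos: [0.5417, 0.263, 0.2312]
tcp_rot: [[0.942, 0.336, -0.0], [0.336, -0.942, -0.0], [-0.0, 0.0, -1.0]]
ft_force: [0.3, -0.0, 0.7]
width: -0.0
finger_force: 0.0
```

Run:
```python
from h import *
d=snap('wrist','w2.png'); o=monitor.get_obs(); R=np.array(o['tcp_rot']); print(o['time'],o['tool_pos'],np.round(o['joint_positions'],2),o['width'],np.degrees(np.arctan2(R[1,0],R[0,0])))
b=brown(d)
im=d['img'][:,:,::-1].copy(); cv2.drawContours(im,cv2.findContours(tray_poly(d,.592,.098,np.radians(41.7)),0,2)[0],-1,(0,255,0),1)
for z in(.044,.194): cv2.circle(im,tuple(int(k) for k in proj(d,[.592-.054*.665,.098+.054*.747,z])[0]),3,(0,0,255),-1)
cv2.imwrite('pics/w2o.png',im)
```

```text
3.3667 [0.54173668 0.26312539 0.23116049] [-1.    0.58  0.68  1.69 -0.41  1.03 -1.41] -0.00021659259382264618 19.74447237629393
```

View pics/w2o.png

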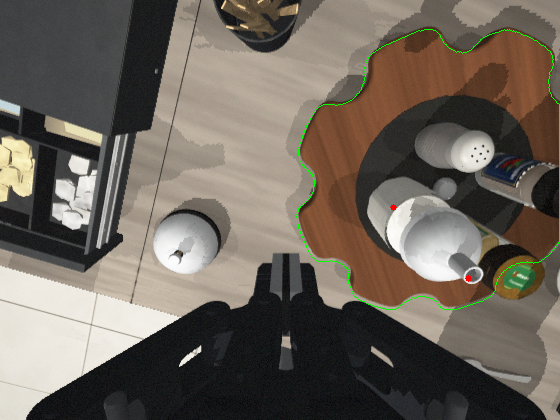

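The wrist view confirms the fit: the outline lies on the tray, the red base and knob marks fall on the pourer, and the scallop is just right of the fingertips at about (345,275). The bell button is at (179,257). I'll lower into the scallop.

Emit:
{"op": "send_rows", "data": {
  "moves": [
    {"tx":-4,"ty":3,"tz":15,"wx":0,"wy":0,"wz":0.5,"jaw":1},
    {"tx":-3,"ty":2.5,"tz":30,"wx":0,"wy":0,"wz":0,"jaw":1},
    {"tx":0,"ty":0,"tz":35,"wx":0,"wy":0,"wz":0,"jaw":1},
    {"tx":0,"ty":0,"tz":35,"wx":0,"wy":0,"wz":0,"jaw":1},
    {"tx":0,"ty":0,"tz":35,"wx":0,"wy":0,"wz":0,"jaw":1},
    {"tx":0,"ty":0,"tz":25,"wx":0,"wy":0,"wz":0,"jaw":1},
    {"tx":0,"ty":0,"tz":18,"wx":0,"wy":0,"wz":0,"jaw":1},
    {"tx":0,"ty":0,"tz":12,"wx":0,"wy":0,"wz":0,"jaw":1}
  ]
}}

```text
time: 4.03
tool_pos: [0.5363, 0.2554, 0.0243]
tcp_rot: [[0.944, 0.329, -0.002], [0.329, -0.944, -0.001], [-0.002, -0.0, -1.0]]
ft_force: [0.2, 0.8, 1.1]
width: 0.0004
finger_force: 0.0
```

Emit:
{"op": "send_rows", "data": {
  "moves": [
    {"tx":0,"ty":0,"tz":0,"wx":0,"wy":0,"wz":0,"jaw":1},
    {"tx":-3,"ty":0.05,"tz":0,"wx":0,"wy":0,"wz":-1,"jaw":1},
    {"tx":-3,"ty":0.05,"tz":0,"wx":0,"wy":0,"wz":-1,"jaw":1}
  ]
}}

```text
time: 4.28
tool_pos: [0.5318, 0.2539, 0.0274]
tcp_rot: [[0.932, 0.361, 0.001], [0.361, -0.932, 0.001], [0.001, -0.0, -1.0]]
ft_force: [-0.8, -0.7, -0.3]
width: 0.0001
finger_force: 0.0
```

```bash
cat >> h.py <<'E'
A=np.array([.592,.098])
def st():
    o=monitor.get_obs(); R=np.array(o['tcp_rot']); v=np.array(o['tool_pos'])[:2]-A
    print('t',o['time'],'pos',np.round(o['tool_pos'],4),'R',round(float(np.hypot(*v)),4),'beta',round(float(np.degrees(np.arctan2(v[1],v[0])))%360,2),'xyaw',round(float(np.degrees(np.arctan2(R[1,0],R[0,0]))),2),'F',np.round(o['ft_force'],1),'q',np.round(o['joint_positions'],2))
E
python3 -c "
from h import *
st()"
```

```text
t 4.2833 pos [0.5318 0.2539 0.0274] R 0.1671 beta 111.1 xyaw 21.18 F [-0.8 -0.7 -0.3] q [-0.86  0.81  0.47  1.84 -0.6   0.63 -1.22]
```

Emit:
{"op": "send_rows", "data": {
  "moves": [
    {"tx":-2.9,"ty":0.03,"tz":0,"wx":0,"wy":0,"wz":-1,"jaw":1},
    {"tx":-2.9,"ty":0.03,"tz":0,"wx":0,"wy":0,"wz":-1,"jaw":1},
    {"tx":-2.9,"ty":0.03,"tz":0,"wx":0,"wy":0,"wz":-1,"jaw":1},
    {"tx":-2.9,"ty":0.03,"tz":0,"wx":0,"wy":0,"wz":-1,"jaw":1},
    {"tx":-4.4,"ty":0.06,"tz":0,"wx":0,"wy":0,"wz":-1.5,"jaw":1},
    {"tx":-5.8,"ty":0.1,"tz":0,"wx":0,"wy":0,"wz":-2,"jaw":1},
    {"tx":-5.8,"ty":0.1,"tz":0,"wx":0,"wy":0,"wz":-2,"jaw":1},
    {"tx":-5.8,"ty":0.1,"tz":0,"wx":0,"wy":0,"wz":-2,"jaw":1}
  ]
}}

```text
time: 4.95
tool_pos: [0.5013, 0.2387, 0.0264]
tcp_rot: [[0.841, 0.541, 0.0], [0.541, -0.841, 0.0], [0.0, 0.0, -1.0]]
ft_force: [1.9, 1.1, 0.5]
width: -0.0002
finger_force: 0.3
```

Emit:
{"op": "send_rows", "data": {
  "moves": [
    {"tx":-5.8,"ty":0.1,"tz":0,"wx":0,"wy":0,"wz":-2,"jaw":1},
    {"tx":-5.8,"ty":0.1,"tz":0,"wx":0,"wy":0,"wz":-2,"jaw":1},
    {"tx":-5.8,"ty":0.1,"tz":0,"wx":0,"wy":0,"wz":-2,"jaw":1},
    {"tx":-5.8,"ty":0.1,"tz":0,"wx":0,"wy":0,"wz":-2,"jaw":1},
    {"tx":-5.8,"ty":0.1,"tz":0,"wx":0,"wy":0,"wz":-2,"jaw":1},
    {"tx":-5.8,"ty":0.1,"tz":0,"wx":0,"wy":0,"wz":-2,"jaw":1},
    {"tx":-5.8,"ty":0.1,"tz":0,"wx":0,"wy":0,"wz":-2,"jaw":1},
    {"tx":-5.8,"ty":0.1,"tz":0,"wx":0,"wy":0,"wz":-2,"jaw":1}
  ]
}}

```text
time: 5.62
tool_pos: [0.4662, 0.2086, 0.0265]
tcp_rot: [[0.66, 0.752, 0.0], [0.752, -0.66, 0.0], [0.0, 0.0, -1.0]]
ft_force: [-0.2, 0.5, 0.0]
width: 0.0002
finger_force: 0.3
```

Run:
```python
from h import *
st(); d=snap('wrist','w3.png')
b=fit(d,.592,.098,np.radians(45)); print(b[0],np.degrees(b[0][2]),b[1])
```

```text
t 5.6167 pos [0.4662 0.2086 0.0265] R 0.1675 beta 138.68 xyaw 48.72 F [-0.2  0.5  0. ] q [-0.76  0.7   0.31  2.05 -0.46  0.46 -0.82]
[0.65418155 0.13975908 1.71238364] 98.11235569813242 9936.0
```

View pics/w3.png

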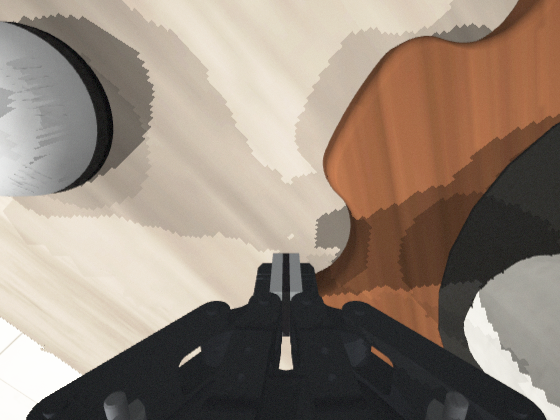

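The fingertip is pushing the scallop's side at (320,270), clear of the jars. I'll continue.

Emit:
{"op": "send_rows", "data": {
  "moves": [
    {"tx":-5.8,"ty":0.1,"tz":0,"wx":0,"wy":0,"wz":-2,"jaw":1},
    {"tx":-5.8,"ty":0.1,"tz":0,"wx":0,"wy":0,"wz":-2,"jaw":1},
    {"tx":-5.8,"ty":0.1,"tz":0,"wx":0,"wy":0,"wz":-2,"jaw":1},
    {"tx":-5.8,"ty":0.1,"tz":0,"wx":0,"wy":0,"wz":-2,"jaw":1},
    {"tx":-5.8,"ty":0.1,"tz":0,"wx":0,"wy":0,"wz":-2,"jaw":1},
    {"tx":-5.8,"ty":0.1,"tz":0,"wx":0,"wy":0,"wz":-2,"jaw":1},
    {"tx":-5.8,"ty":0.1,"tz":0,"wx":0,"wy":0,"wz":-2,"jaw":1},
    {"tx":-5.8,"ty":0.1,"tz":0,"wx":0,"wy":0,"wz":-2,"jaw":1}
  ]
}}

```text
time: 6.33
tool_pos: [0.4407, 0.1702, 0.0264]
tcp_rot: [[0.428, 0.904, 0.0], [0.904, -0.428, 0.0], [0.0, 0.0, -1.0]]
ft_force: [-0.6, 0.8, 0.3]
width: -0.0002
finger_force: 0.5
```

Emit:
{"op": "send_rows", "data": {
  "moves": [
    {"tx":-5.8,"ty":0.1,"tz":0,"wx":0,"wy":0,"wz":-2,"jaw":1},
    {"tx":-5.8,"ty":0.1,"tz":0,"wx":0,"wy":0,"wz":-2,"jaw":1},
    {"tx":-5.8,"ty":0.1,"tz":0,"wx":0,"wy":0,"wz":-2,"jaw":1},
    {"tx":-5.8,"ty":0.1,"tz":0,"wx":0,"wy":0,"wz":-2,"jaw":1},
    {"tx":-5.8,"ty":0.1,"tz":0,"wx":0,"wy":0,"wz":-2,"jaw":1},
    {"tx":-5.8,"ty":0.1,"tz":0,"wx":0,"wy":0,"wz":-2,"jaw":1},
    {"tx":-5.8,"ty":0.1,"tz":0,"wx":0,"wy":0,"wz":-2,"jaw":1},
    {"tx":-5.8,"ty":0.1,"tz":0,"wx":0,"wy":0,"wz":-2,"jaw":1}
  ]
}}

```text
time: 7.0
tool_pos: [0.4266, 0.1259, 0.0264]
tcp_rot: [[0.162, 0.987, -0.001], [0.987, -0.162, 0.0], [-0.0, -0.001, -1.0]]
ft_force: [-2.3, 1.1, 0.9]
width: -0.0003
finger_force: 0.9
```

```bash
python3 -c "
from h import *
st()"
```

```text
t 7.0 pos [0.4266 0.1259 0.0264] R 0.1677 beta 170.42 xyaw 80.66 F [-2.3  1.1  0.9] q [-0.52  0.62  0.13  2.2  -0.24  0.33 -0.35]
```

Emit:
{"op": "send_rows", "data": {
  "moves": [
    {"tx":-5.8,"ty":0.12,"tz":0,"wx":0,"wy":0,"wz":-2,"jaw":1},
    {"tx":-5.8,"ty":0.12,"tz":0,"wx":0,"wy":0,"wz":-2,"jaw":1},
    {"tx":-5.8,"ty":0.12,"tz":0,"wx":0,"wy":0,"wz":-2,"jaw":1},
    {"tx":-5.8,"ty":0.12,"tz":0,"wx":0,"wy":0,"wz":-2,"jaw":1},
    {"tx":-5.8,"ty":0.12,"tz":0,"wx":0,"wy":0,"wz":-2,"jaw":1},
    {"tx":-5.8,"ty":0.12,"tz":0,"wx":0,"wy":0,"wz":-2,"jaw":1},
    {"tx":-5.8,"ty":0.12,"tz":0,"wx":0,"wy":0,"wz":-2,"jaw":1},
    {"tx":-5.8,"ty":0.12,"tz":0,"wx":0,"wy":0,"wz":-2,"jaw":1}
  ]
}}

```text
time: 7.67
tool_pos: [0.4255, 0.0795, 0.0263]
tcp_rot: [[-0.116, 0.993, -0.001], [0.993, 0.116, -0.0], [-0.0, -0.001, -1.0]]
ft_force: [-2.1, 1.1, 0.3]
width: -0.0002
finger_force: 0.9
```

Emit:
{"op": "send_rows", "data": {
  "moves": [
    {"tx":-5.8,"ty":0.12,"tz":0,"wx":0,"wy":0,"wz":-2,"jaw":1},
    {"tx":-5.8,"ty":0.12,"tz":0,"wx":0,"wy":0,"wz":-2,"jaw":1},
    {"tx":-5.8,"ty":0.12,"tz":0,"wx":0,"wy":0,"wz":-2,"jaw":1},
    {"tx":-5.8,"ty":0.12,"tz":0,"wx":0,"wy":0,"wz":-2,"jaw":1},
    {"tx":-5.8,"ty":0.12,"tz":0,"wx":0,"wy":0,"wz":-2,"jaw":1},
    {"tx":-5.8,"ty":0.12,"tz":0,"wx":0,"wy":0,"wz":-2,"jaw":1},
    {"tx":-5.8,"ty":0.12,"tz":0,"wx":0,"wy":0,"wz":-2,"jaw":1},
    {"tx":-5.8,"ty":0.12,"tz":0,"wx":0,"wy":0,"wz":-2,"jaw":1}
  ]
}}

```text
time: 8.33
tool_pos: [0.4373, 0.0347, 0.0263]
tcp_rot: [[-0.385, 0.923, -0.001], [0.923, 0.385, -0.0], [0.0, -0.001, -1.0]]
ft_force: [-2.0, 0.1, -1.5]
width: 0.0002
finger_force: 0.9
```

```bash
python3 -c "
from h import *
st()"
```

```text
t 8.3333 pos [0.4373 0.0347 0.0263] R 0.1672 beta 202.26 xyaw 112.65 F [-2.   0.1 -1.5] q [-0.2   0.61 -0.02  2.21  0.03  0.32  0.15]
```

Emit:
{"op": "send_rows", "data": {
  "moves": [
    {"tx":-5.8,"ty":0.1,"tz":0,"wx":0,"wy":0,"wz":-2,"jaw":1},
    {"tx":-5.8,"ty":0.1,"tz":0,"wx":0,"wy":0,"wz":-2,"jaw":1},
    {"tx":-5.8,"ty":0.1,"tz":0,"wx":0,"wy":0,"wz":-2,"jaw":1},
    {"tx":-5.8,"ty":0.1,"tz":0,"wx":0,"wy":0,"wz":-2,"jaw":1},
    {"tx":-5.8,"ty":0.1,"tz":0,"wx":0,"wy":0,"wz":-2,"jaw":1},
    {"tx":-5.8,"ty":0.1,"tz":0,"wx":0,"wy":0,"wz":-2,"jaw":1},
    {"tx":-5.8,"ty":0.1,"tz":0,"wx":0,"wy":0,"wz":-2,"jaw":1},
    {"tx":-5.8,"ty":0.1,"tz":0,"wx":0,"wy":0,"wz":-2,"jaw":1}
  ]
}}

```text
time: 9.0
tool_pos: [0.4608, -0.0053, 0.0263]
tcp_rot: [[-0.624, 0.781, -0.001], [0.781, 0.624, -0.0], [0.0, -0.001, -1.0]]
ft_force: [-2.2, -0.5, -0.1]
width: 0.0
finger_force: 0.9
```

Emit:
{"op": "send_rows", "data": {
  "moves": [
    {"tx":-5.8,"ty":0.1,"tz":0,"wx":0,"wy":0,"wz":-2,"jaw":1},
    {"tx":-5.8,"ty":0.1,"tz":0,"wx":0,"wy":0,"wz":-2,"jaw":1},
    {"tx":-5.8,"ty":0.1,"tz":0,"wx":0,"wy":0,"wz":-2,"jaw":1},
    {"tx":-5.8,"ty":0.1,"tz":0,"wx":0,"wy":0,"wz":-2,"jaw":1},
    {"tx":-5.8,"ty":0.1,"tz":0,"wx":0,"wy":0,"wz":-2,"jaw":1},
    {"tx":-4.4,"ty":0.06,"tz":0,"wx":0,"wy":0,"wz":-1.5,"jaw":1},
    {"tx":-2.9,"ty":0.03,"tz":0,"wx":0,"wy":0,"wz":-1,"jaw":1},
    {"tx":-1.5,"ty":0,"tz":0,"wx":0,"wy":0,"wz":-0.5,"jaw":1}
  ]
}}

```text
time: 9.67
tool_pos: [0.4881, -0.0317, 0.0263]
tcp_rot: [[-0.783, 0.622, -0.0], [0.622, 0.783, -0.0], [-0.0, -0.0, -1.0]]
ft_force: [-1.9, -1.1, 0.6]
width: -0.0
finger_force: 0.9
```

Emit:
{"op": "send_rows", "data": {
  "moves": [
    {"tx":0,"ty":0,"tz":0,"wx":0,"wy":0,"wz":0,"jaw":1},
    {"tx":0,"ty":0,"tz":0,"wx":0,"wy":0,"wz":0,"jaw":1}
  ]
}}

```text
time: 9.83
tool_pos: [0.488, -0.0312, 0.0263]
tcp_rot: [[-0.783, 0.622, 0.0], [0.622, 0.783, 0.0], [-0.0, 0.0, -1.0]]
ft_force: [-0.1, 0.2, 0.6]
width: -0.0002
finger_force: 0.1
```

```bash
cat >> h.py <<'E'
def jfit(files,x0,y0,ph,igns={},fixed=False):
    S=[]
    for fn in files:
        d=load(fn); near=cv2.dilate(tray_poly(d,x0,y0,0),np.ones((25,25)))>0
        mat=[proj(d,np.array([[x0+.1*np.cos(t),y0+.1*np.sin(t),z] for t in np.linspace(0,6.28,40)])) for z in(.044,.2)]
        I=np.zeros(near.shape,np.uint8); cv2.fillConvexPoly(I,cv2.convexHull(np.vstack(mat).astype(np.int32)),1)
        for (a,b,c,e) in igns.get(fn,[]): I[b:e,a:c]=1
        S.append((d,brown(d),near&(I==0)))
    f=lambda p:sum(((tray_poly(d,*p)>0)!=b)[u].sum() for d,b,u in S)
    if fixed:
        g=np.radians(np.arange(-10,10,.5))+ph; c=np.array([f([x0,y0,t]) for t in g]); return np.degrees(g[c.argmin()]),c.min()
    r=minimize(f,[x0,y0,ph],method='Nelder-Mead',options=dict(initial_simplex=[[x0,y0,ph],[x0+.006,y0,ph],[x0,y0+.006,ph],[x0,y0,ph+.06]])); return r.x,np.degrees(r.x[2]),r.fun
E
python3 - <<'E'
from h import *
st(); snap('side','s4.png'); d=load('s4.png')
print(jfit(['s4.png'],.592,.099,np.radians(255)))
im=cv2.resize(d['img'][100:330,160:420,::-1],None,fx=2.6,fy=2.6,interpolation=2); cv2.imwrite('pics/s4c.png',im)
E
```

```text
t 9.8333 pos [ 0.488  -0.0312  0.0263] R 0.1658 beta 231.18 xyaw 141.51 F [-0.1  0.2  0.6] q [ 0.07  0.65 -0.17  2.08  0.24  0.42  0.61]
(array([0.58769102, 0.10138276, 4.2868129 ]), np.float64(245.61628695830316), np.float64(441.0))
```

View pics/s4c.png

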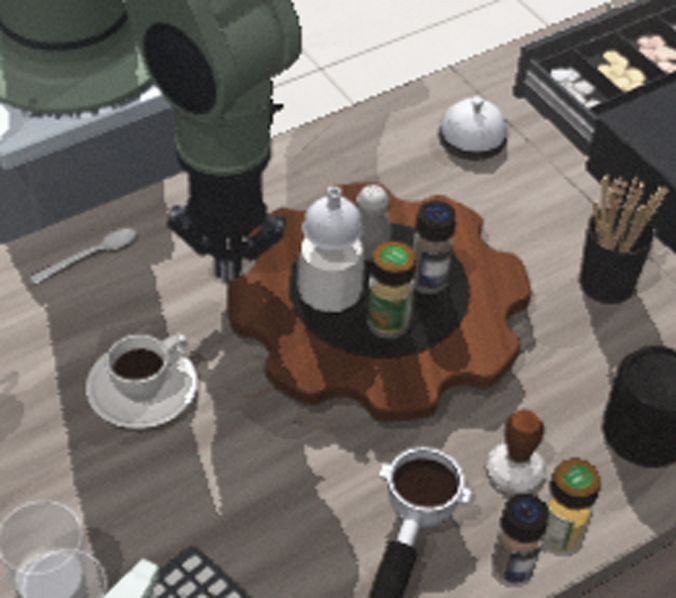

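The pourer is coming round towards the cup, with all jars standing and the tray phase at about 246°. About 17.5° is left, so I'll push on slowly by roughly 17°.

Emit:
{"op": "send_rows", "data": {
  "moves": [
    {"tx":-2.9,"ty":-0.2,"tz":0,"wx":0,"wy":0,"wz":-1,"jaw":1},
    {"tx":-4.4,"ty":-0.2,"tz":0,"wx":0,"wy":0,"wz":-1.5,"jaw":1},
    {"tx":-5.8,"ty":0,"tz":0,"wx":0,"wy":0,"wz":-2,"jaw":1},
    {"tx":-5.8,"ty":0,"tz":0,"wx":0,"wy":0,"wz":-2,"jaw":1},
    {"tx":-5.8,"ty":0,"tz":0,"wx":0,"wy":0,"wz":-2,"jaw":1},
    {"tx":-5.8,"ty":0.1,"tz":0,"wx":0,"wy":0,"wz":-2,"jaw":1},
    {"tx":-4.4,"ty":0.1,"tz":0,"wx":0,"wy":0,"wz":-1.5,"jaw":1},
    {"tx":-4.4,"ty":0.1,"tz":0,"wx":0,"wy":0,"wz":-1.5,"jaw":1}
  ]
}}

```text
time: 10.55
tool_pos: [0.5212, -0.0531, 0.0263]
tcp_rot: [[-0.907, 0.42, -0.0], [0.42, 0.907, -0.0], [0.0, -0.0, -1.0]]
ft_force: [-0.9, -0.1, 0.9]
width: -0.0002
finger_force: 0.7
```

Emit:
{"op": "send_rows", "data": {
  "moves": [
    {"tx":-2.9,"ty":0.03,"tz":0,"wx":0,"wy":0,"wz":-1,"jaw":1},
    {"tx":-2.2,"ty":0.03,"tz":0,"wx":0,"wy":0,"wz":-0.7,"jaw":1},
    {"tx":-1.5,"ty":0,"tz":0,"wx":0,"wy":0,"wz":-0.5,"jaw":1},
    {"tx":-0.7,"ty":0,"tz":0,"wx":0,"wy":0,"wz":-0.3,"jaw":1},
    {"tx":0,"ty":0,"tz":0,"wx":0,"wy":0,"wz":0,"jaw":1},
    {"tx":0,"ty":0,"tz":0,"wx":0,"wy":0,"wz":0,"jaw":1}
  ]
}}

```text
time: 11.05
tool_pos: [0.5275, -0.0554, 0.0263]
tcp_rot: [[-0.924, 0.382, -0.0], [0.382, 0.924, 0.0], [0.0, 0.0, -1.0]]
ft_force: [-1.0, -1.4, -1.1]
width: -0.0001
finger_force: 0.5
```

Run:
```python
from h import *
st(); snap('side','s5.png'); snap('wrist','w5.png'); snap('scene','c5.png')
for f in('s5.png','c5.png'): print(f,jfit([f],.592,.099,np.radians(262)), jfit([f],.592,.099,np.radians(262),fixed=True))
```

```text
t 11.05 pos [ 0.5275 -0.0554  0.0263] R 0.1664 beta 247.2 xyaw 157.53 F [-1.  -1.4 -1.1] q [ 0.18  0.7  -0.25  1.97  0.33  0.51  0.87]
s5.png (array([0.58852053, 0.10115334, 4.58040653]), np.float64(262.43796246256136), np.float64(614.0)) (np.float64(263.0), np.int64(711))
c5.png (array([0.59973505, 0.10145299, 4.58338332]), np.float64(262.60851989581556), np.float64(683.0)) (np.float64(262.5), np.int64(818))
```

Emit:
{"op": "send_rows", "data": {
  "moves": [
    {"tx":4,"ty":0,"tz":0,"wx":0,"wy":0,"wz":0,"jaw":1},
    {"tx":3,"ty":-3,"tz":0,"wx":0,"wy":0,"wz":0,"jaw":1},
    {"tx":0,"ty":0,"tz":-25,"wx":0,"wy":0,"wz":0,"jaw":1},
    {"tx":0,"ty":0,"tz":-38,"wx":0,"wy":0,"wz":0,"jaw":1},
    {"tx":0,"ty":0,"tz":-38,"wx":0,"wy":0,"wz":0,"jaw":1},
    {"tx":0,"ty":0,"tz":-38,"wx":0,"wy":0,"wz":0,"jaw":1},
    {"tx":0,"ty":0,"tz":-38,"wx":0,"wy":0,"wz":0,"jaw":1},
    {"tx":0,"ty":0,"tz":-38,"wx":0,"wy":0,"wz":0,"jaw":1}
  ]
}}

```text
time: 11.87
tool_pos: [0.5192, -0.0556, 0.2433]
tcp_rot: [[-0.924, 0.382, 0.0], [0.382, 0.924, 0.0], [-0.0, 0.0, -1.0]]
ft_force: [0.9, 0.2, -0.6]
width: 0.0003
finger_force: 0.0
```

Emit:
{"op": "send_rows", "data": {
  "moves": [
    {"tx":0,"ty":0,"tz":-30,"wx":0,"wy":0,"wz":0,"jaw":1},
    {"tx":0,"ty":0,"tz":-20,"wx":0,"wy":0,"wz":0,"jaw":1},
    {"tx":0,"ty":0,"tz":0,"wx":0,"wy":0,"wz":0,"jaw":1},
    {"tx":0,"ty":0,"tz":0,"wx":0,"wy":0,"wz":0,"jaw":1}
  ]
}}

```text
time: 12.2
tool_pos: [0.5199, -0.0557, 0.292]
tcp_rot: [[-0.924, 0.382, 0.002], [0.382, 0.924, -0.001], [-0.002, 0.0, -1.0]]
ft_force: [0.3, -0.3, -0.6]
width: 0.0
finger_force: 0.0
```

Run:
```python
from h import *
st(); d=snap('wrist','w6.png')
P=np.radians(262.5); im=d['img'][:,:,::-1].copy(); cv2.drawContours(im,cv2.findContours(tray_poly(d,.592,.098,P),0,2)[0],-1,(0,255,0),1)
t=np.linspace(0,2*np.pi,200)
cv2.polylines(im,[proj(d,np.c_[.561+.0575*np.cos(t),-.176+.0575*np.sin(t),t*0+.016]).astype(np.int32)],True,(255,0,255),1)
for z in(.044,.194): cv2.circle(im,tuple(int(k) for k in proj(d,[.592+.054*np.cos(P),.098+.054*np.sin(P),z])[0]),3,(0,0,255),-1)
cv2.imwrite('pics/w6o.png',im)
print(jfit(['w6.png'],.592,.098,P))
```

```text
t 12.2 pos [ 0.5199 -0.0557  0.292 ] R 0.1698 beta 244.88 xyaw 157.52 F [ 0.3 -0.3 -0.6] q [ 0.29  0.31 -0.38  1.78  0.13  1.07  1.04]
(array([0.59681525, 0.09708743, 4.57800121]), np.float64(262.3001478685736), np.float64(405.0))
```

View pics/w6o.png

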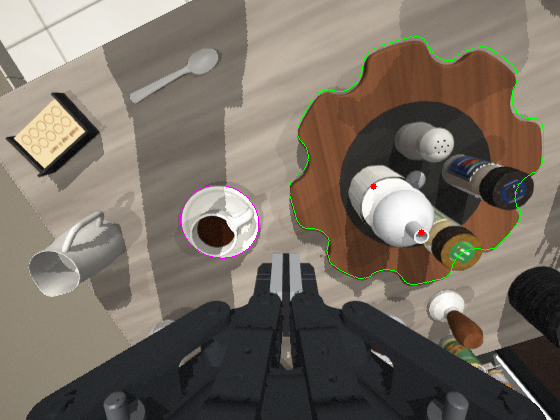

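The tray and saucer overlays match within 1–2 px, and the pourer points at the cup. I'll measure the remaining angle within this one view.

Run:
```python
from h import *
d=load('w6.png'); im=d['img']
g=cv2.cvtColor(im,cv2.COLOR_RGB2HSV).astype(int)
m=((g[...,1]<35)&(g[...,2]>150)).astype(np.uint8); k=np.zeros_like(m); k[175:268,170:270]=1; m&=k
c=np.vstack([q[:,0] for q in cv2.findContours(m,0,1)[0] if len(q)>20]); h=cv2.convexHull(c)[:,0]
P=np.array([ray(d,u,v,.016)[:2] for u,v in h]).astype(np.float32)*1000
(s,r)=cv2.minEnclosingCircle(P); s=np.array(s)/1000; print('saucer',s,r, h.min(0),h.max(0))
# mat ellipse boundary: tray centre via outline fit with brown in wrist (x,y), compare angles
for a in([.5968,.0971],[.592,.098],[.594,.0975]):
    v=s-a; print(a,'dist',np.hypot(*v),'bearing',np.degrees(np.arctan2(v[1],v[0]))%360)
for b in ([.5968,.0971],[.592,.098],[.594,.0975]): print(jfit(['w6.png'],*b,np.radians(262),fixed=True))
d=load('w2.png'); print('w2',jfit(['w2.png'],.592,.098,np.radians(41.7)),'bell',ray(d,179,257,.061))
```

```text
saucer [ 0.56086487 -0.17565259] 58.157859802246094 [182 186] [259 257]
[0.5968, 0.0971] dist 0.2751096288774701 bearing 262.4945132336977
[0.592, 0.098] dist 0.27541810995952576 bearing 263.50902061904753
[0.594, 0.0975] dist 0.27515499856104847 bearing 263.08345460000345
(np.float64(262.5), np.int64(432))
(np.float64(263.0), np.int64(1308))
(np.float64(262.5), np.int64(846))
w2 (array([0.59487977, 0.09585955, 0.72700648]), np.float64(41.65440282661592), np.float64(615.0)) bell [0.42344543 0.35094628 0.061     ]
```

The remaining error is under about 1° (262.5° against 262.5–263.5°), so the tray is done. Next I move over the bell.

Emit:
{"op": "send_rows", "data": {
  "moves": [
    {"tx":8,"ty":11,"tz":0,"wx":0,"wy":0,"wz":0,"jaw":1},
    {"tx":16,"ty":22,"tz":0,"wx":0,"wy":0,"wz":0,"jaw":1},
    {"tx":20,"ty":27,"tz":0,"wx":0,"wy":0,"wz":0,"jaw":1},
    {"tx":20,"ty":27,"tz":0,"wx":0,"wy":0,"wz":0,"jaw":1},
    {"tx":20,"ty":27,"tz":0,"wx":0,"wy":0,"wz":0,"jaw":1},
    {"tx":20,"ty":27,"tz":0,"wx":0,"wy":0,"wz":0,"jaw":1},
    {"tx":20,"ty":27,"tz":0,"wx":0,"wy":0,"wz":0,"jaw":1},
    {"tx":20,"ty":27,"tz":0,"wx":0,"wy":0,"wz":0,"jaw":1}
  ]
}}

```text
time: 12.92
tool_pos: [0.4602, 0.1807, 0.29]
tcp_rot: [[-0.924, 0.382, -0.002], [0.382, 0.924, -0.001], [0.001, -0.001, -1.0]]
ft_force: [0.5, 0.1, 0.2]
width: -0.0003
finger_force: 0.0
```

Emit:
{"op": "send_rows", "data": {
  "moves": [
    {"tx":20,"ty":27,"tz":0,"wx":0,"wy":0,"wz":0,"jaw":1},
    {"tx":20,"ty":27,"tz":0,"wx":0,"wy":0,"wz":0,"jaw":1},
    {"tx":20,"ty":27,"tz":20,"wx":0,"wy":0,"wz":0,"jaw":1},
    {"tx":20,"ty":27,"tz":25,"wx":0,"wy":0,"wz":0,"jaw":1},
    {"tx":16,"ty":22,"tz":25,"wx":0,"wy":0,"wz":0,"jaw":1},
    {"tx":10,"ty":14,"tz":25,"wx":0,"wy":0,"wz":0,"jaw":1},
    {"tx":0,"ty":0,"tz":25,"wx":0,"wy":0,"wz":0,"jaw":1},
    {"tx":0,"ty":0,"tz":12,"wx":0,"wy":0,"wz":0,"jaw":1}
  ]
}}

```text
time: 13.58
tool_pos: [0.4163, 0.3527, 0.1553]
tcp_rot: [[-0.925, 0.38, -0.004], [0.38, 0.925, -0.003], [0.003, -0.004, -1.0]]
ft_force: [-0.0, -0.4, -0.5]
width: -0.0001
finger_force: 0.0
```

Emit:
{"op": "send_rows", "data": {
  "moves": [
    {"tx":0,"ty":0,"tz":0,"wx":0,"wy":0,"wz":0,"jaw":1},
    {"tx":0,"ty":0,"tz":0,"wx":0,"wy":0,"wz":0,"jaw":1}
  ]
}}

```text
time: 13.75
tool_pos: [0.4185, 0.3522, 0.1592]
tcp_rot: [[-0.924, 0.383, -0.001], [0.383, 0.924, -0.001], [0.001, -0.001, -1.0]]
ft_force: [-0.0, -0.4, 0.8]
width: 0.0002
finger_force: 0.0
```

Run:
```python
from h import *
st(); d=snap('wrist','w7.png'); im=d['img'][:,:,::-1].copy()
t=np.linspace(0,2*np.pi,100)
cv2.polylines(im,[proj(d,np.c_[.419+.042*np.cos(t),.353+.042*np.sin(t),t*0+.005]).astype(np.int32)],True,(0,255,0),1)
cv2.polylines(im,[proj(d,np.c_[.419+.0075*np.cos(t),.353+.0075*np.sin(t),t*0+.061]).astype(np.int32)],True,(0,0,255),1)
cv2.imwrite('pics/w7o.png',im)
```

```text
t 13.75 pos [0.4185 0.3522 0.1592] R 0.3078 beta 124.31 xyaw 157.5 F [-0.  -0.4  0.8] q [-0.44  0.53 -0.51  1.86  0.34  0.84  0.06]
```

View pics/w7o.png

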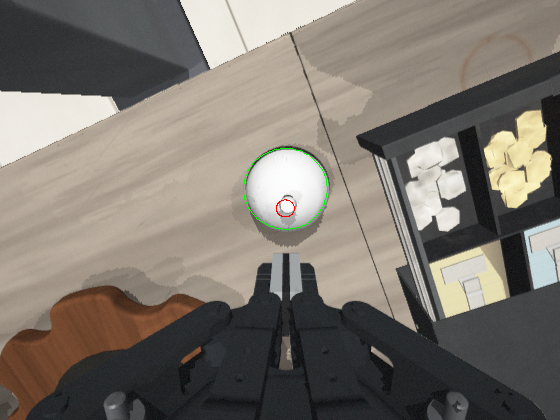

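The bell outline and button circle at (286,208) coincide with the prediction, so the TCP is within about 2 mm of the bell's axis. I'll descend and press slowly.

Emit:
{"op": "send_rows", "data": {
  "moves": [
    {"tx":0,"ty":0,"tz":15,"wx":0,"wy":0,"wz":0,"jaw":1},
    {"tx":0,"ty":0,"tz":25,"wx":0,"wy":0,"wz":0,"jaw":1},
    {"tx":0,"ty":0,"tz":25,"wx":0,"wy":0,"wz":0,"jaw":1},
    {"tx":0,"ty":0,"tz":15,"wx":0,"wy":0,"wz":0,"jaw":1},
    {"tx":0,"ty":0,"tz":8,"wx":0,"wy":0,"wz":0,"jaw":1},
    {"tx":0,"ty":0,"tz":4,"wx":0,"wy":0,"wz":0,"jaw":1},
    {"tx":0,"ty":0,"tz":0,"wx":0,"wy":0,"wz":0,"jaw":1},
    {"tx":0,"ty":0,"tz":0,"wx":0,"wy":0,"wz":0,"jaw":1}
  ]
}}

```text
time: 14.47
tool_pos: [0.4191, 0.3533, 0.0686]
tcp_rot: [[-0.924, 0.383, 0.001], [0.383, 0.924, 0.001], [-0.001, 0.001, -1.0]]
ft_force: [-0.3, 0.7, -0.2]
width: 0.0001
finger_force: 0.0
```

Emit:
{"op": "send_rows", "data": {
  "moves": [
    {"tx":0,"ty":0,"tz":2,"wx":0,"wy":0,"wz":0,"jaw":1},
    {"tx":0,"ty":0,"tz":2,"wx":0,"wy":0,"wz":0,"jaw":1},
    {"tx":0,"ty":0,"tz":1,"wx":0,"wy":0,"wz":0,"jaw":1},
    {"tx":0,"ty":0,"tz":1,"wx":0,"wy":0,"wz":0,"jaw":1},
    {"tx":0,"ty":0,"tz":0,"wx":0,"wy":0,"wz":0,"jaw":1},
    {"tx":0,"ty":0,"tz":0,"wx":0,"wy":0,"wz":0,"jaw":1}
  ]
}}

```text
time: 14.97
tool_pos: [0.4185, 0.353, 0.0614]
tcp_rot: [[-0.924, 0.382, -0.0], [0.382, 0.924, -0.0], [0.0, -0.0, -1.0]]
ft_force: [-0.8, 0.1, -0.7]
width: -0.0001
finger_force: 0.0
```

Emit:
{"op": "send_rows", "data": {
  "moves": [
    {"tx":0,"ty":0,"tz":1,"wx":0,"wy":0,"wz":0,"jaw":1},
    {"tx":0,"ty":0,"tz":1,"wx":0,"wy":0,"wz":0,"jaw":1},
    {"tx":0,"ty":0,"tz":1,"wx":0,"wy":0,"wz":0,"jaw":1},
    {"tx":0,"ty":0,"tz":0.5,"wx":0,"wy":0,"wz":0,"jaw":1},
    {"tx":0,"ty":0,"tz":0,"wx":0,"wy":0,"wz":0,"jaw":1},
    {"tx":0,"ty":0,"tz":0,"wx":0,"wy":0,"wz":0,"jaw":1}
  ]
}}

```text
time: 15.47
tool_pos: [0.4186, 0.3531, 0.058]
tcp_rot: [[-0.924, 0.382, 0.0], [0.382, 0.924, 0.0], [-0.0, 0.0, -1.0]]
ft_force: [-1.0, -1.3, 5.9]
width: 0.0001
finger_force: 2.5
```

Emit:
{"op": "send_rows", "data": {
  "moves": [
    {"tx":0,"ty":0,"tz":0.7,"wx":0,"wy":0,"wz":0,"jaw":1},
    {"tx":0,"ty":0,"tz":0.6,"wx":0,"wy":0,"wz":0,"jaw":1},
    {"tx":0,"ty":0,"tz":0,"wx":0,"wy":0,"wz":0,"jaw":1},
    {"tx":0,"ty":0,"tz":0,"wx":0,"wy":0,"wz":0,"jaw":1},
    {"tx":0,"ty":0,"tz":0,"wx":0,"wy":0,"wz":0,"jaw":1}
  ]
}}

```text
time: 15.88
tool_pos: [0.4186, 0.3531, 0.057]
tcp_rot: [[-0.924, 0.382, 0.0], [0.382, 0.924, 0.0], [-0.0, 0.0, -1.0]]
ft_force: [-2.6, -2.5, 11.3]
width: 0.0002
finger_force: 6.0
```

Emit:
{"op": "send_rows", "data": {
  "moves": [
    {"tx":0,"ty":0,"tz":-2,"wx":0,"wy":0,"wz":0,"jaw":1},
    {"tx":0,"ty":0,"tz":-5,"wx":0,"wy":0,"wz":0,"jaw":1},
    {"tx":0,"ty":0,"tz":-15,"wx":0,"wy":0,"wz":0,"jaw":1},
    {"tx":0,"ty":0,"tz":-30,"wx":0,"wy":0,"wz":0,"jaw":1},
    {"tx":0,"ty":0,"tz":-35,"wx":0,"wy":0,"wz":0,"jaw":1},
    {"tx":0,"ty":0,"tz":-35,"wx":0,"wy":0,"wz":0,"jaw":1},
    {"tx":0,"ty":0,"tz":-20,"wx":0,"wy":0,"wz":0,"jaw":1},
    {"tx":0,"ty":0,"tz":0,"wx":0,"wy":0,"wz":0,"jaw":1}
  ]
}}

```text
time: 16.55
tool_pos: [0.4197, 0.3543, 0.203]
tcp_rot: [[-0.924, 0.382, 0.005], [0.382, 0.924, 0.004], [-0.003, 0.005, -1.0]]
ft_force: [0.1, 0.8, -0.5]
width: 0.0001
finger_force: 0.0
```

Emit:
{"op": "send_rows", "data": {
  "moves": [
    {"tx":0,"ty":0,"tz":0,"wx":0,"wy":0,"wz":0,"jaw":1},
    {"tx":0,"ty":0,"tz":0,"wx":0,"wy":0,"wz":0,"jaw":1}
  ]
}}

```text
time: 16.72
tool_pos: [0.4184, 0.3526, 0.1981]
tcp_rot: [[-0.924, 0.382, -0.0], [0.382, 0.924, -0.001], [0.0, -0.001, -1.0]]
ft_force: [0.1, -0.5, -0.4]
width: 0.0001
finger_force: 0.0
```

Run:
```python
from h import *
st(); snap('side','s8.png'); snap('scene','c8.png')
for f in('s8.png','c8.png'): print(f,jfit([f],.592,.099,np.radians(262)))
im=cv2.resize(load('s8.png')['img'][100:330,160:420,::-1],None,fx=2.6,fy=2.6,interpolation=2); cv2.imwrite('pics/s8c.png',im)
```

```text
t 16.7167 pos [0.4184 0.3526 0.1981] R 0.3082 beta 124.3 xyaw 157.52 F [ 0.1 -0.5 -0.4] q [-0.42  0.48 -0.53  1.82  0.3   0.92  0.1 ]
s8.png (array([0.58752589, 0.10045207, 4.58381462]), np.float64(262.63323199675426), np.float64(300.0))
c8.png (array([0.59897198, 0.10195201, 4.57890672]), np.float64(262.3520296748438), np.float64(271.0))
```

View pics/s8c.png

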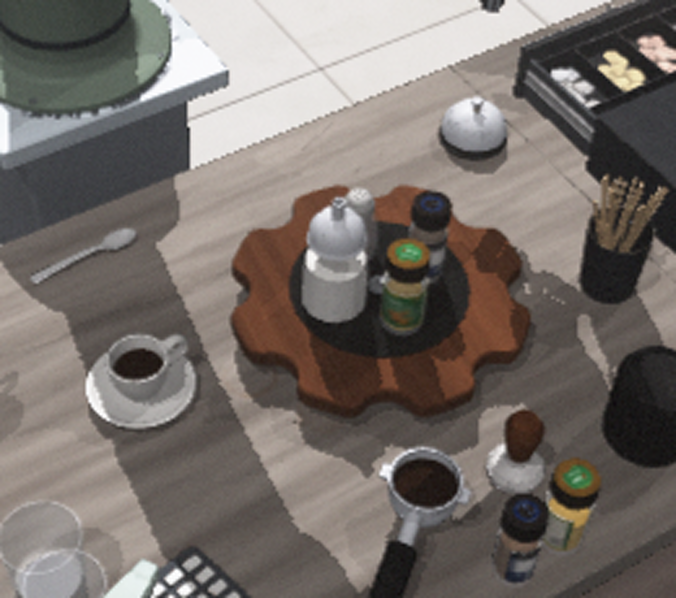

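The side view shows all jars standing, the pourer on the cup side of the tray, and the bell and cup where they were. The button was fully pressed at 11 N and the hand is clear, so I'm handing in.

```bash
python3 -c "
from h import *
print(order.finish_job())"
```

```text
the job is handed in; nothing more can be done
None
```

The job is handed in: the sugar pourer faces the cup to within about 1° by my camera measurement, the bell button was then pressed fully down (11 N), and the jars, cup and bell look undisturbed in the last picture.

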